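# Nest the spare planters on the serving board

## Robot

A 6-joint arm with a two-finger parallel gripper is mounted at the origin on the work surface. World frame = base frame: x ahead of the robot, y to its left, z up, the work surface at z = 0. Lengths are in m, angles in degrees, forces in N, time in s.
With the tool pointing down it reaches from about 0.275 to 0.725 m from the base axis. Payload 5.6 kg.
Tool frame: the origin (TCP) lies midway between the tips of the shut fingers; the grasp point (between the pads) lies 19 mm behind it; z points along the fingers, y is the line along which they close (so a half turn about z gives the same grasp; the last joint's range is limited). The gripper opens to 85 mm and grips with 20 to 120 N. Pads are 22 mm wide; open, the fingers measure 114 mm over their backs; the gripper's body (76 mm by 85 mm) begins 54 mm behind the grasp point. The pads swing forward as they close: fully open they stand 13 mm farther back than shut.
Start: joints at [-47.177, 14.616, 6.199, 0, -81.583, -16.306], TCP at [0.246, -0.492, 0.231] pointing down, gripper open.
Joint ranges: [-168.99, 168.99], [-69.2, 112.95], [-62.41, 85.93], [-164.36, 98.24], [-168.68, -3.75], [-174.98, 174.98]. Speed limits (degrees/s): [147.25, 147.25, 180, 180, 180, 180].

## Interface

Orientations are given as a 3x3 rotation matrix whose columns are the frame's x, y, z axes.
In Python, from cell import * gives the robot as it stands. The module is installed in compiled form; this text tells all that it offers. Calls block until the motion is done:
- move_ptp(position, orientation): joint-space move of the TCP to a pose.
- line_to(position, ori=None, velocity=0.15): straight line of the TCP; ori=None keeps the orientation; velocity is the mean speed in m/s.
- movej(angles): joint-space move.
- release() and gripper_close(grip_force=None): open the fingers fully, or close them until they stop; grip_force is the grip in N (None keeps the last).
- sleep(seconds).
- inverse_kinematics(position, orientation): joint angles nearest the present ones, or None.
- get_obs(): the state.
- capture(name): name is "side" or "top" or "wrist"; returns a dict with "pixels" (480x640x3 uint8, blue, green, red), "fx", "fy", "cx", "cy" (pixels), "dist" ([k1, k2, p1, p2, k3] as OpenCV has them; the pictures are not rectified), "R" (3x3) and "t" (3): a world point X has camera coordinates R X + t; the wrist camera has in their place "tool_from_camera" (4x4, takes a point from camera to tool coordinates, whose origin is the TCP and whose axes are the flange's). Camera axes: x right, y down, z forward; pixel columns grow to the right and rows downward; lengths in m; the calibration is good to about 2 mm. A picture is of the moment at which its call begins: read the wrist's pose just before it. There is no depth.
A pose or a line that the arm cannot do raises MotionError and nothing moves.
- finish_job(): hands the job in; it is judged then, once.
The state is a dict: "t": time; "qpos": joint angles; "dq": joint speeds; "joint_torque": joint torques, N m; "position": TCP position; "tcp_rot": TCP orientation; "ft_force": force on the tool from outside, world axes, zero at the start; "ft_torque": the same for the moment, N m; "width": opening from 0.0 (shut) to 1.0 (fully open); "gripper_force": force on a finger pad.
Only numpy, scipy, OpenCV 4.12 (cv2) and the standard library are available. Lean on these libraries where they do the work, as an engineer would, in place of code of your own. Each camera call takes 0.05 s, during which the arm holds its last target. There are 200 camera calls.

## Task

Put the three spare planters away as one nested stack on the round wooden board: the largest standing upright with its whole foot on the board, the middle one fully seated inside it and the smallest fully seated inside that one, each collar resting level on the rim below. Set them down gently without banging them, and leave the vase, wine glass, candle jar and books where they stand.

Things in the scene. Friction and masses are not known exactly. Their poses are not given: they have to be found in the camera images.
- planter_large: Largest of three same-shape round sand-coloured pots, open top, 105 mm high. Top 32 mm is a straight collar, outside dia 152, inside 126 (wall 13). Body below: dia 136 under the collar, tapering to 100 at the foot; collar underside 73 mm above the foot. Origin: centre of underside, z up.
- planter_medium: Middle-sized of three same-shape round sand-coloured pots, open top, 98 mm high. Top 32 mm is a straight collar, outside dia 136, inside 110 (wall 13). Body below: dia 120 under the collar, tapering to 88 at the foot; collar underside 66 mm above the foot. Origin: centre of underside, z up. Seated in the largest, its underside is 39 mm above that one's.
- planter_small: Smallest of three same-shape round sand-coloured pots, open top, 92 mm high. Top 32 mm is a straight collar, outside dia 120, inside 94 (wall 13). Body below: dia 104 under the collar, tapering to 76 at the foot; collar underside 60 mm above the foot. Origin: centre of underside, z up. Seated in the middle one, its underside is 38 mm above that one's.
- board: Round dark wooden serving board, fixed, 180 mm in diameter, 18 mm thick. Origin: centre of its underside, on the table top.
- vase: Bystander: rough stoneware vase, about 124 mm in diameter, 190 mm high, with leafy twigs that reach 430 mm above the table and stay within 70 mm of its axis. Loose, 1.6 kg. Origin: centre of its underside.
- wine_glass: Bystander: empty clear wine glass on a stem, 190 mm high, 74 mm at the widest, foot 68 mm. Loose, light. Origin: centre of its foot's underside.
- candle_jar: Bystander: squat grey candle jar with wooden lid, 76 mm in diameter, 88 mm high. Loose. Origin: centre of its underside.
- books: Bystander: two closed books lying in a pile, 165 mm (x) by 125 mm (y), 40 mm high. Loose. Origin: centre of its underside.
There are look-alikes about, which are no part of the job. Of the things shaped like the board, the wooden one is meant.

How it is judged:
By the outcome, as a careful person would: the job done as asked, in the order asked, and still so for the second after the job is handed in, with the robot touching nothing.
It also fails if it takes over 72 s, if anything falls off the work surface, if the arm or the gripper's body presses on something with over 40 N, if the wrist force passes 120 N, or if a joint passes its speed limit or range.

## Working session

There is one attempt and no reset: what is moved stays moved. The work goes in short steps, each a Python script; the robot and the scene stay as the last script left them, time stands still between calls to the robot, and variables do not carry over. Pictures are saved under pics/ and viewed, at most 10 in all, crops included, and the job is handed in when it is done.

```bash
mkdir -p pics
python3 - <<'E'
from cell import *
import cv2,pickle
d={}
for n in ("top","side"):
    c=capture(n); d[n]=c; cv2.imwrite(f"pics/{n}0.png",c["pixels"]); print(n,{k:v for k,v in c.items() if k!="pixels"})
pickle.dump(d,open("d0.pkl","wb"))
o=get_obs(); print(o)
E
```

```text
top {'fx': 440.86361832878725, 'fy': 440.86361832878725, 'cx': 312.4448184925967, 'cy': 241.067175679768, 'dist': array([-0.02365098,  0.        ,  0.        ,  0.        ,  0.        ]), 'R': array([[ 0.0079543 , -0.99989934,  0.01174875],
       [-0.99151341, -0.00941113, -0.12966336],
       [ 0.12976087, -0.01061766, -0.99148847]]), 't': array([-0.01704944,  0.50111181,  0.88049089])}
side {'fx': 484.94130354541926, 'fy': 484.94130354541926, 'cx': 314.6883880817953, 'cy': 241.9180208914159, 'dist': array([0.01409897, 0.        , 0.        , 0.        , 0.        ]), 'R': array([[-0.98293327, -0.18308746, -0.01792098],
       [-0.07289343,  0.47706847, -0.87583801],
       [ 0.16890449, -0.859584  , -0.48227235]]), 't': array([0.51156443, 0.08620622, 1.03631879])}
{'t': 0.1, 'qpos': array([-4.71785192e+01,  1.46498577e+01,  6.14039021e+00, -2.17336524e-02,
       -8.15832336e+01, -1.63063907e+01]), 'dq': array([ 0.01240004, -0.1663359 ,  0.14425955,  0.01238735, -0.01853402,
       -0.06136539]), 'joint_torque': array([-2.47684693e-03, -3.87606311e+01,  2.38470715e+01,  5.37788898e+00,
       -3.83527688e-03, -1.23097965e-05]), 'position': array([ 0.24539073, -0.49175234,  0.23050683]), 'tcp_rot': array([[-8.94841698e-01, -4.46382859e-01, -8.24504127e-04],
       [-4.46383610e-01,  8.94840541e-01,  1.44176544e-03],
       [ 9.42203412e-05,  1.65819696e-03, -9.99998621e-01]]), 'ft_force': array([ 0.36450528, -0.24021502,  0.88497161]), 'ft_torque': array([-0.02576238, -0.00916925, -0.01468483]), 'gripper_force': 0.0, 'width': 1.001450300545907}
```

View pics/top0.png

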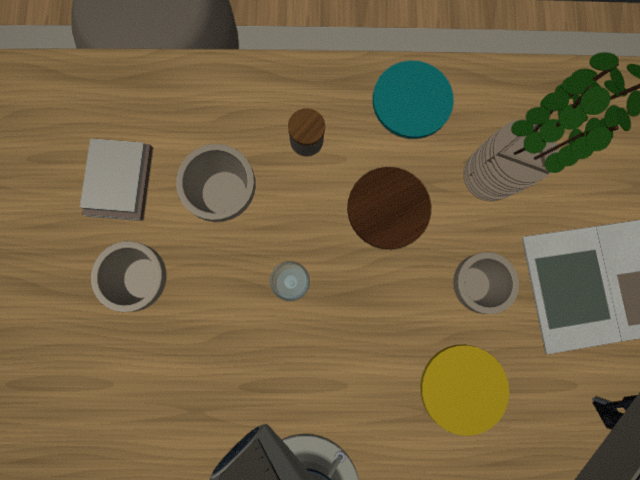

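View pics/side0.png

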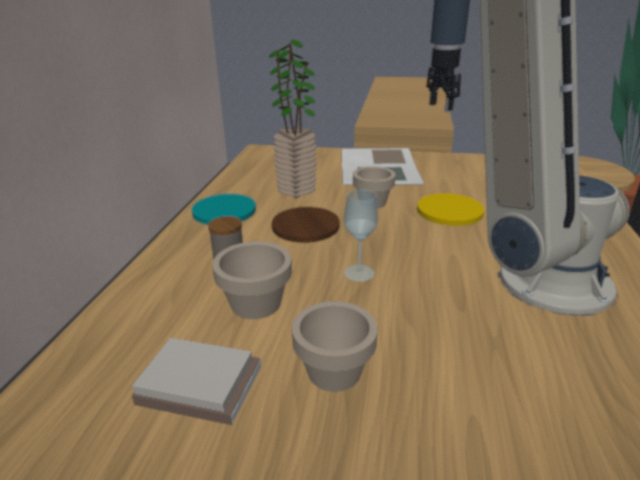

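The top view shows the large planter at about (216,182), the medium at (128,277), the small at (487,283) and the wooden board at (389,208). The glass is at (291,281), the candle at (307,127), and the vase foot at about (490,185). The side view has the large planter at (253,265), the medium at (335,330), the small at (373,180) and the board at (306,224). I'll get coarse positions next.

```bash
cat > h.py <<'E'
import numpy as np, cv2
def K(c): return np.array([[c["fx"],0,c["cx"]],[0,c["fy"],c["cy"]],[0,0,1]])
def pose(c,o=None):
    if "R" in c: R=c["R"];t=c["t"]; return -R.T@t, R.T
    T=np.asarray(c["tool_from_camera"]); W=np.eye(4); W[:3,:3]=o["tcp_rot"]; W[:3,3]=o["position"]
    M=W@T; return M[:3,3],M[:3,:3]
def rays(c,uv,o=None):
    p=cv2.undistortPoints(np.array(uv,float).reshape(-1,1,2),K(c),np.array(c["dist"])).reshape(-1,2)
    C,R=pose(c,o); d=np.c_[p,np.ones(len(p))]@R.T
    return C,d
def onplane(c,uv,z,o=None):
    C,d=rays(c,uv,o); return C+d*((z-C[2])/d[:,2])[:,None]
def tri(C1,d1,C2,d2):
    A=np.c_[d1,-d2]; s=np.linalg.lstsq(A,C2-C1,rcond=None)[0]
    a=C1+s[0]*d1;b=C2+s[1]*d2; return (a+b)/2,np.linalg.norm(a-b)
def circ(P):
    # robust algebraic circle fit in xy
    P=P[:,:2]; k=np.ones(len(P),bool)
    for _ in range(6):
        A=np.c_[2*P[k],np.ones(k.sum())]; s=np.linalg.lstsq(A,(P[k]**2).sum(1),rcond=None)[0]
        r=np.sqrt(s[2]+s[0]**2+s[1]**2); e=np.abs(np.hypot(*(P-s[:2]).T)-r); k=e<max(2*np.median(e),5e-4)
    return s[:2],r,e[k].std()
E
python3 - <<'E'
from h import *; import pickle
d=pickle.load(open("d0.pkl","rb"))
t=d["top"];s=d["side"]
for nm,c in d.items():
    print(nm,"cam",pose(c)[0])
hsv=cv2.cvtColor(t["pixels"],cv2.COLOR_BGR2HSV)
for nm,(u,v) in dict(L=(216,182),M=(128,277),S=(487,283)).items():
    print(nm,"row scan", [(x,*hsv[v,x]) for x in range(u-44,u+46,3)])
print("board",hsv[208,389],"wood",hsv[330,250])
# coarse: top-view blob -> planes
for nm,(u,v,z) in dict(L=(216,182,.105),M=(128,277,.098),S=(487,283,.092),board=(389,208,.018),glass=(291,281,.19),candle=(307,124,.088),vasefoot=(485,190,.03),booksTL=(90,140,.04),booksBR=(140,212,.04)).items():
    print(nm,onplane(t,[(u,v)],z)[0].round(3), np.hypot(*onplane(t,[(u,v)],z)[0][:2]).round(3))
crops=[cv2.resize(t["pixels"][v-45:v+45,u-45:u+45],None,fx=2.9,fy=2.9,interpolation=cv2.INTER_CUBIC) for u,v in((216,182),(128,277),(487,283))]
cr2=[cv2.resize(s["pixels"][v-60:v+60,u-60:u+60],(261,261),interpolation=cv2.INTER_CUBIC) for u,v in((253,275),(335,340),(373,190))]
cv2.imwrite("pics/crops.png",np.vstack([np.hstack(crops),np.hstack(cr2)]))
E
```

```text
top cam [ 0.38274142 -0.00298295  0.93817271]
side cam [0.33407867 0.94333781 0.58445832]
L row scan [(172, np.uint8(18), np.uint8(125), np.uint8(133)), (175, np.uint8(19), np.uint8(120), np.uint8(134)), (178, np.uint8(16), np.uint8(51), np.uint8(134)), (181, np.uint8(20), np.uint8(52), np.uint8(132)), (184, np.uint8(22), np.uint8(43), np.uint8(65)), (187, np.uint8(18), np.uint8(49), np.uint8(67)), (190, np.uint8(18), np.uint8(54), np.uint8(71)), (193, np.uint8(16), np.uint8(41), np.uint8(68)), (196, np.uint8(21), np.uint8(48), np.uint8(69)), (199, np.uint8(18), np.uint8(46), np.uint8(72)), (202, np.uint8(17), np.uint8(58), np.uint8(70)), (205, np.uint8(20), np.uint8(52), np.uint8(89)), (208, np.uint8(18), np.uint8(45), np.uint8(129)), (211, np.uint8(17), np.uint8(53), np.uint8(131)), (214, np.uint8(16), np.uint8(51), np.uint8(130)), (217, np.uint8(16), np.uint8(50), np.uint8(133)), (220, np.uint8(19), np.uint8(51), np.uint8(134)), (223, np.uint8(18), np.uint8(44), np.uint8(132)), (226, np.uint8(19), np.uint8(48), np.uint8(133)), (229, np.uint8(18), np.uint8(51), np.uint8(134)), (232
[... 3137 characters left out ...]
), np.uint8(80)), (512, np.uint8(16), np.uint8(44), np.uint8(86)), (515, np.uint8(18), np.uint8(49), np.uint8(125)), (518, np.uint8(19), np.uint8(52), np.uint8(123)), (521, np.uint8(18), np.uint8(120), np.uint8(125)), (524, np.uint8(17), np.uint8(120), np.uint8(125)), (527, np.uint8(18), np.uint8(120), np.uint8(123)), (530, np.uint8(17), np.uint8(112), np.uint8(112))]
board [ 13 195  51] wood [ 18 119 122]
L [0.605 0.176 0.105] 0.63
M [0.42  0.338 0.098] 0.54
S [ 0.415 -0.349  0.092] 0.543
board [ 0.576 -0.176  0.018] 0.602
glass [0.412 0.025 0.19 ] 0.413
candle [0.732 0.001 0.088] 0.732
vasefoot [ 0.615 -0.379  0.03 ] 0.722
booksTL [0.712 0.461 0.04 ] 0.848
booksBR [0.558 0.345 0.04 ] 0.656
```

View pics/crops.png

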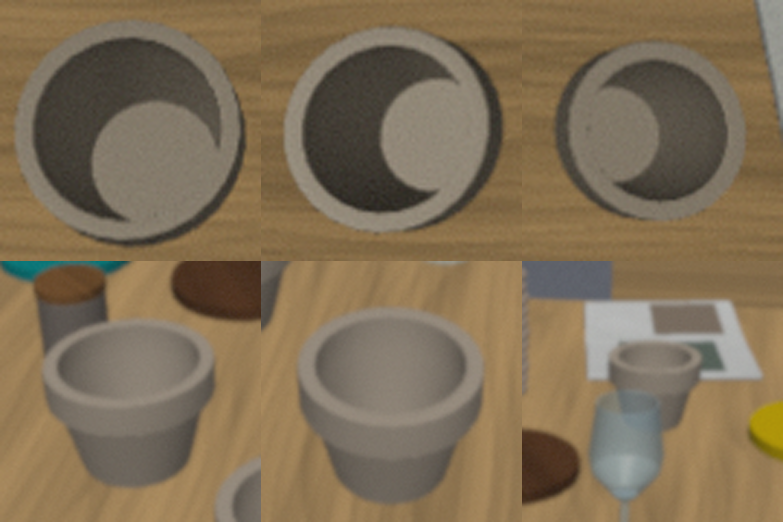

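The crops show bright rim tops that separate cleanly from the darker outer collars, so an outer-rim contour by brightness will work. I'll add wrist views above each item as the second view.

```bash
cat >> h.py <<'E'
def rim(c,uv,z,o=None,board=False,win=None):
    """outer edge of bright low-sat rim top (or dark board) -> circle centre,radius on plane z"""
    im=cv2.GaussianBlur(c["pixels"],(3,3),0); h=cv2.cvtColor(im,cv2.COLOR_BGR2HSV).astype(int)
    if board: m=((h[...,2]<95)&(h[...,1]>130))
    else:
        m=(h[...,1]<85)
        w=np.zeros_like(m); w[max(0,int(uv[1]-win)):int(uv[1]+win),max(0,int(uv[0]-win)):int(uv[0]+win)]=1
        v=np.percentile(h[...,2][m&w],90); m=m&(h[...,2]>.86*v)&w
    m=cv2.morphologyEx(m.astype(np.uint8),cv2.MORPH_OPEN,np.ones((3,3)))
    cs=cv2.findContours(m,cv2.RETR_EXTERNAL,cv2.CHAIN_APPROX_NONE)[0]
    cs=[x for x in cs if cv2.contourArea(x)>400 and cv2.pointPolygonTest(cv2.convexHull(x),(float(uv[0]),float(uv[1])),False)>0]
    x=max(cs,key=cv2.contourArea); x=cv2.convexHull(x)[:,0,:].astype(float)
    # half pixel outward correction
    g=x.mean(0); n=(x-g)/np.linalg.norm(x-g,axis=1)[:,None]; x=x+.5*n
    b=(x.min(0)<2).any() or x[:,0].max()>637 or x[:,1].max()>477
    return (*circ(onplane(c,x,z,o)),bool(b))
def project(c,X,o=None):
    C,R=pose(c,o); r=cv2.Rodrigues(R.T)[0]
    return cv2.projectPoints(np.array([X],float),r,-R.T@C,K(c),np.array(c["dist"]))[0].ravel()
def Rdir(a):
    """tool down, tool y axis along world angle a (deg)"""
    a=np.radians(a); y=np.array([np.cos(a),np.sin(a),0]); z=np.array([0,0,-1.]); return np.c_[np.cross(y,z),y,z]
E
python3 - <<'E'
from h import *; from cell import *; import pickle
d=pickle.load(open("d0.pkl","rb")); t=d["top"]
N=dict(S=(487,283,.092),B=(389,208,.018),L=(216,182,.105),M=(128,277,.098))
for n,(u,v,z) in N.items(): print("top",n,rim(t,(u,v),z,board=n=="B",win=46))
c=capture("wrist"); print(c["fx"],c["cx"],c["dist"],c["tool_from_camera"])
T=np.array(c["tool_from_camera"])
w={}
for n,(x,y) in dict(S=(.415,-.349),B=(.576,-.176),L=(.605,.176),M=(.42,.338)).items():
    best=None
    a0=np.degrees(np.arctan2(y,x))
    for a in (a0+90,a0-90):
        R=Rdir(a); p=np.array([x,y,.36])-R@np.r_[T[:2,3],0]
        q=inverse_kinematics(p,R)
        if q is not None:
            dq=abs(q[5]-get_obs()["qpos"][5])
            if best is None or dq<best[0]: best=(dq,p,R)
    if best is None: print(n,"unreachable"); continue
    move_ptp(best[1],best[2]); o=get_obs(); c=capture("wrist"); w[n]=(o,c)
    u,v,z=N[n]; X=[x,y,z]; print(n,best[1].round(3),o["t"],"px",project(c,X,o).round(0))
pickle.dump(w,open("w0.pkl","wb"))
cv2.imwrite("pics/w0.png",np.vstack([np.hstack([cv2.resize(w[k][1]["pixels"],(400,300)) for k in r if k in w]) for r in ("SB","LM")]))
E
```

```text
top S (array([ 0.41620461, -0.35215779]), np.float64(0.06005513828345624), np.float64(0.0001193205045584622), False)
top B (array([ 0.57767712, -0.17533525]), np.float64(0.09070806212065682), np.float64(0.00029449000673747853), False)
top L (array([0.60838467, 0.17963217]), np.float64(0.07559835708946401), np.float64(0.00011901441939517363), False)
top M (array([0.42266392, 0.34369827]), np.float64(0.06771976119905958), np.float64(0.00014409166796803085), False)
351.01060601300577 322.18881585274323 [-0.05293589  0.          0.          0.          0.        ] [[ 1.16003345e-03 -9.44491868e-01 -3.28532747e-01  8.43722844e-02]
 [ 9.99999326e-01  1.11126363e-03  3.36201520e-04  2.91866550e-05]
 [ 4.75468892e-05 -3.28532915e-01  9.44492521e-01 -1.42472698e-01]
 [ 0.00000000e+00  0.00000000e+00  0.00000000e+00  1.00000000e+00]]
S [ 0.35  -0.295  0.36 ] 1.5 px [322. 114.]
B [ 0.495 -0.151  0.36 ] 2.3833 px [322. 114.]
L [0.524 0.152 0.36 ] 3.6 px [321. 114.]
M [0.354 0.285 0.36 ] 4.5167 px [321. 114.]
```

View pics/w0.png

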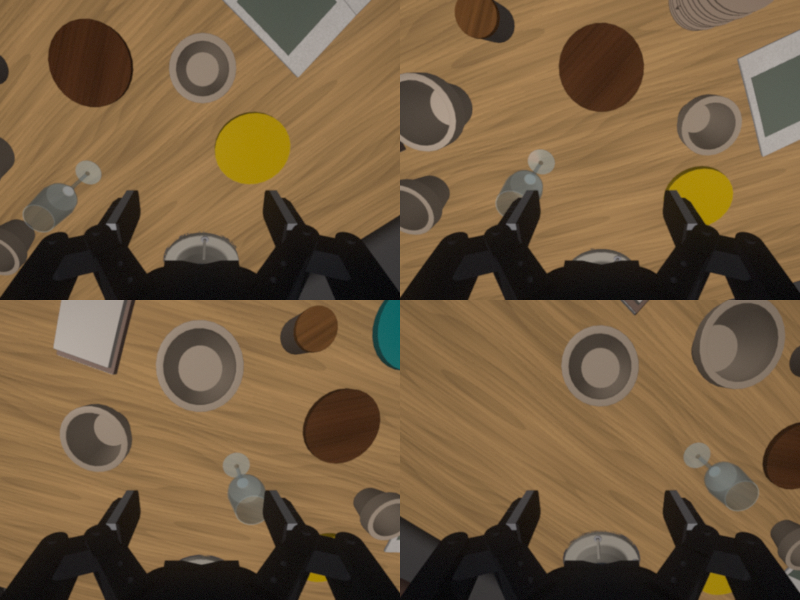

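The wrist views show each target near its predicted pixel of (322,114) at full scale. The glass stands between the large planter and the robot. Next I triangulate the rim centres against the top camera.

Run:
```python
from h import *; import pickle
t=pickle.load(open("d0.pkl","rb"))["top"]; w=pickle.load(open("w0.pkl","rb"))
N=dict(S=(487,283,.092),B=(389,208,.018),L=(216,182,.105),M=(128,277,.098))
for n,(u,v,z) in N.items():
    o,c=w[n]; a=rim(t,(u,v),z,board=n=="B",win=46); uv=project(c,[*a[0],z],o)
    b=rim(c,uv,z,o,board=n=="B",win=80)
    C1=pose(t)[0];C2=pose(c,o)[0]
    X,g=tri(C1,np.r_[a[0],z]-C1,C2,np.r_[b[0],z]-C2)
    print(n,"top",a[0].round(4),a[1].round(4),"wrist",b[0].round(4),b[1].round(4),b[2].round(5),"tri",X.round(4),g.round(4))
# glass foot (full-res px = 2.0*(400x300 preview)*0.8), from previews
for k,(u,v) in dict(L=(236-0,464-300),B=(540-400,161),S=(88,172)).items():
    print("glassfoot",k,onplane(w[k][1],[(u*1.6,v*1.6)],.002,w[k][0])[0].round(3))
print("candle",onplane(w["L"][1],[(317*1.6,28*1.6)],.088,w["L"][0])[0].round(3),onplane(w["B"][1],[(478*1.6-640,17*1.6)],.088,w["B"][0])[0].round(3))
print("books corner R-bottom", onplane(w["L"][1],[(115*1.6,70*1.6)],.04,w["L"][0])[0].round(3))
```

```text
S top [ 0.4162 -0.3522] 0.0601 wrist [ 0.4163 -0.3522] 0.0597 8e-05 tri [ 0.4163 -0.3522  0.0919] 0.0001
B top [ 0.5777 -0.1753] 0.0907 wrist [ 0.5796 -0.1767] 0.0888 0.0001 tri [ 0.5796 -0.1768  0.0096] 0.0003
L top [0.6084 0.1796] 0.0756 wrist [0.6096 0.1793] 0.0756 8e-05 tri [0.6093 0.1797 0.1028] 0.001
M top [0.4227 0.3437] 0.0677 wrist [0.4242 0.3435] 0.0677 9e-05 tri [0.4234 0.3436 0.0981] 0.0015
glassfoot L [0.419 0.031 0.002]
glassfoot B [0.418 0.031 0.002]
glassfoot S [0.416 0.029 0.002]
candle [0.732 0.003 0.088] [ 0.725 -0.001  0.088]
books corner R-bottom [0.56  0.343 0.04 ]
```

All rim heights and radii match the given sizes (S 0.092, M 0.098, L 0.103). The board is at (0.579,-0.176). I'll pick the large planter with a radial wall grip on the side nearer the robot.

```bash
cat >> h.py <<'E'
P=dict(L=((.6092,.1795),.105,.0695),M=((.4236,.3436),.098,.0615),S=((.4163,-.3522),.092,.0535)); BOARD=np.array([.579,-.1762]); DEPTH=.029
def tcp(xy,r):
    """TCP xy and orientation for a wall grip on the robot's side of a pot centred at xy"""
    from cell import inverse_kinematics,get_obs
    xy=np.array(xy); u=xy/np.linalg.norm(xy); a=np.degrees(np.arctan2(u[1],u[0])); p=xy-r*u
    q0=get_obs()["qpos"]; best=None
    for b in (a,a+180):
        q=inverse_kinematics(np.r_[p,.25],Rdir(b))
        if q is not None and (best is None or abs(q[5])<best[0]): best=(abs(q[5]),Rdir(b))
    return p,best[1]
def show(o,tag): print(tag,"t",round(o["t"],2),"p",np.round(o["position"],4),"f",np.round(o["ft_force"],1),"m",np.round(o["ft_torque"],2),"w",round(o["width"],3),"g",round(o["gripper_force"],1),"q6",round(o["qpos"][5]))
def pick(n,F=110,zup=.06):
    from cell import move_ptp,line_to,gripper_close,get_obs
    xy,h,r=P[n]; p,R=tcp(xy,r)
    move_ptp(np.r_[p,h+.05],R); line_to(np.r_[p,h-DEPTH],velocity=.08); show(get_obs(),"down")
    gripper_close(grip_force=F); show(get_obs(),"closed")
    line_to(np.r_[p,h-DEPTH+zup],velocity=.08); show(get_obs(),"lift")
E
python3 - <<'E'
from h import *; from cell import *
pick("L")
o=get_obs();c=capture("wrist");s=capture("side")
cv2.imwrite("pics/liftL.png",np.hstack([cv2.resize(c["pixels"],(400,300)),cv2.resize(s["pixels"][120:345,130:430],(400,300))]))
E
```

```text
down t 7.04 p [0.543  0.16   0.0766] f [ 0.1 -0.6  0.1] m [ 0.05  0.03 -0.04] w 1.003 g 0.0 q6 -16
closed t 7.72 p [0.5429 0.1602 0.0764] f [0.9 1.7 1.8] m [ 0.38 -0.12  0.01] w 0.118 g 109.3 q6 -16
lift t 8.62 p [0.5419 0.1596 0.1351] f [-0.3 -0.1 -5.1] m [-0.05  0.32 -0.01] w 0.114 g 109.1 q6 -16
```

View pics/liftL.png

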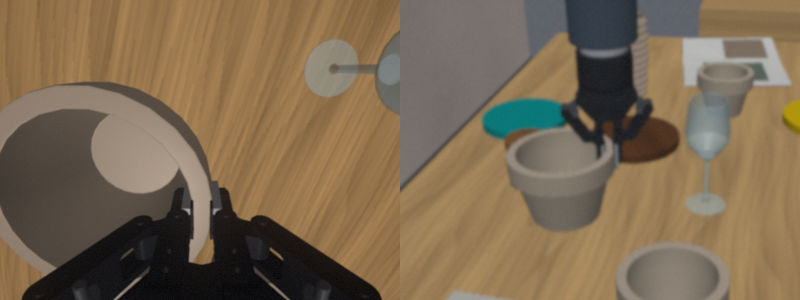

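The lift shows the pot hanging level at about 0.5 kg. I'll carry it to the board and lower it in small steps until contact.

```bash
cat >> h.py <<'E'
def place(n,xy,zfoot,zclear):
    from cell import move_ptp,line_to,release,get_obs,sleep
    _,h,r=P[n]; o=get_obs(); p0=o["position"]; p,R=tcp(xy,r); g=h-DEPTH
    line_to(np.r_[p0[:2],zclear+g],velocity=.15)
    move_ptp(np.r_[p,zclear+g],R)
    line_to(np.r_[p,zfoot+.006+g],velocity=.07); sleep(.2); o=get_obs(); f0=o["ft_force"]; show(o,"near")
    z=zfoot+.006+g
    while z>zfoot-.006+g:
        z-=.0008; line_to(np.r_[p,z],velocity=.02); f=get_obs()["ft_force"]-f0
        if f[2]>3 or np.linalg.norm(f)>8: break
    show(get_obs(),"contact dz=%.4f"%(z-zfoot-g)); print("df",f.round(1))
def let_go(n,up=.06):
    from cell import line_to,release,get_obs
    release(); p=get_obs()["position"]; line_to(p+[0,0,up],velocity=.12); show(get_obs(),"released")
E
python3 - <<'E'
from h import *; from cell import *
place("L",BOARD,.018,.15)
let_go("L",.12)
E
```

```text
near t 12.83 p [ 0.5126 -0.156   0.1002] f [-0.  -1.1 -4.4] m [ 0.08  0.28 -0.04] w 0.118 g 109.2 q6 -17
contact dz=-0.0004 t 14.83 p [ 0.5127 -0.1561  0.0944] f [-4.6  1.1  4.5] m [ 0.49  1.35 -0.06] w 0.12 g 110.4 q6 -17
df [-4.6  2.2  8.9]
released t 16.7 p [ 0.5121 -0.1558  0.2127] f [-0.5 -0.2  0.7] m [-0.03  0.01 -0.  ] w 1.001 g 0.0 q6 -17
```

```bash
cat >> h.py <<'E'
def look(xy,z,hgt,tag,win=85):
    """wrist view over xy, plus top view; centre by each and triangulated"""
    from cell import move_ptp,get_obs,capture,sleep
    T=np.array([.0844,0,0]); a=np.degrees(np.arctan2(xy[1],xy[0])); R=Rdir(a-90) 
    if (R@T)[:2]@np.array(xy)<0: R=Rdir(a+90)
    move_ptp(np.r_[xy,hgt]-R@T,R); sleep(.15); o=get_obs(); c=capture("wrist"); t=capture("top")
    res=[]
    for k,w in ((c,win),(t,50)):
        try: res.append(rim(k,project(k,[*xy,z],o),z,o,win=w))
        except Exception as e: res.append(None)
    print(tag,res,"t",o["t"])
    if res[0] and res[1]:
        C1=pose(t)[0];C2=pose(c,o)[0]; print(" tri",tri(C1,np.r_[res[1][0],z]-C1,C2,np.r_[res[0][0],z]-C2))
    return c,t
E
python3 - <<'E'
from h import *; from cell import *
c,t=look(BOARD,.123,.36,"L")
cv2.imwrite("pics/Lplaced.png",np.hstack([cv2.resize(c["pixels"],(400,300)),cv2.resize(t["pixels"],(400,300))]))
E
```

```text
L [(array([ 0.57787684, -0.17879854]), np.float64(0.07559524800514995), np.float64(8.169614514758076e-05), False), None] t 18.2417
```

View pics/Lplaced.png

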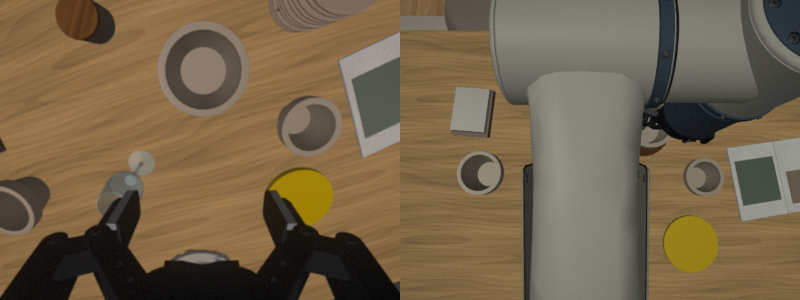

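The large planter stands upright on the board at (0.578,-0.179), with its rim at preview (203,70). The bystanders haven't moved. Next I pick the medium one and cross-check the large with the top camera.

Run:
```python
from h import *; from cell import *
pick("M",zup=.08)
o=get_obs();c=capture("wrist"); t=capture("top"); s=capture("side")
try: print(rim(t,project(t,[.578,-.178,.123]),.123,win=50))
except Exception as e: print(e)
cv2.imwrite("pics/Mlift.png",np.hstack([cv2.resize(s["pixels"],(400,300)),cv2.resize(t["pixels"],(400,300))]))
```

```text
down t 21.36 p [0.3761 0.3052 0.0695] f [-0.4  0.8 -0.2] m [-0.02  0.01  0.04] w 1.0 g 0.0 q6 -19
closed t 22.03 p [0.3761 0.305  0.0694] f [ 0.3 -1.2  3.8] m [-0.16  0.21 -0.03] w 0.13 g 105.9 q6 -19
lift t 23.18 p [0.3755 0.3045 0.1483] f [ 1.1  0.2 -3.5] m [-0.12  0.15 -0.02] w 0.127 g 105.6 q6 -19
(array([ 0.57727294, -0.17890437]), np.float64(0.07579783469371627), np.float64(0.00013054125137656653), False)
```

View pics/Mlift.png

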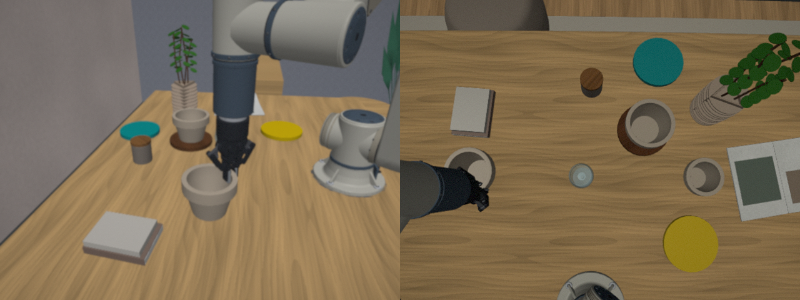

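L measured by top and wrist: (0.5776,-0.1788). That is 2.9 mm off the commanded spot, so I'll measure the medium pot's offset in the hand by the wrist camera before nesting.

```bash
cat >> h.py <<'E'
def inhand(n,Rout):
    """centre of the held pot, from its outer and inner rim edge points in the wrist view"""
    from cell import get_obs,capture
    from scipy.optimize import least_squares
    o=get_obs(); c=capture("wrist"); _,h,r=P[n]; zr=o["position"][2]+DEPTH
    xy=o["position"][:2]; u=o["tcp_rot"][:2,1]; u=u*np.sign(u@xy); pc=xy+r*u
    L=cv2.GaussianBlur(c["pixels"],(3,3),0); hs=cv2.cvtColor(L,cv2.COLOR_BGR2HSV).astype(int)
    low=hs[...,1]<85; e=project(c,[*(pc+(Rout-.0065)*u),zr],o); ex,ey=np.clip(e.astype(int),0,[639,479])
    v=np.percentile(hs[...,2][low&(hs[...,2]>60)],80); m=(low&(hs[...,2]>.8*v)).astype(np.uint8)
    res=[]
    cs=cv2.findContours(m,cv2.RETR_LIST,cv2.CHAIN_APPROX_NONE)[0]; x=np.vstack(cs)[:,0].astype(float)
    x=x[(x[:,0]>2)&(x[:,0]<637)&(x[:,1]>2)&(x[:,1]<477)]
    W=onplane(c,x,zr,o)[:,:2]
    for R in (Rout,Rout-.013):
        d=W-pc; k=(np.abs(np.hypot(*d.T)-R)<.005)&(d@u>-.6*R)
        s=least_squares(lambda p:np.hypot(*(W[k]-p).T)-R,pc,loss="soft_l1",f_scale=.0005)
        f=s.fun; res.append(s.x); print(n,"R",R,"N",k.sum(),"off(radial,tang) mm",((s.x-pc)@u*1e3).round(2),((s.x-pc)@np.array([-u[1],u[0]])*1e3).round(2),"med res mm",(np.median(np.abs(f))*1e3).round(2))
    vis=c["pixels"].copy()
    for R,q in zip((Rout,Rout-.013),res):
        for a in np.linspace(0,6.28,90): 
            X=project(c,[*(q+R*np.array([np.cos(a),np.sin(a)])),zr],o)
            if 0<=X[0]<640 and 0<=X[1]<480: cv2.circle(vis,(int(X[0]),int(X[1])),1,(0,0,255),-1)
    return vis
E
python3 - <<'E'
from h import *; from cell import *
cv2.imwrite("pics/Mhand.png",inhand("M",.068))
E
```

```text
M R 0.068 N 499 off(radial,tang) mm -2.19 0.11 med res mm 0.67
M R 0.05500000000000001 N 363 off(radial,tang) mm -0.91 -0.83 med res mm 0.16
```

View pics/Mhand.png

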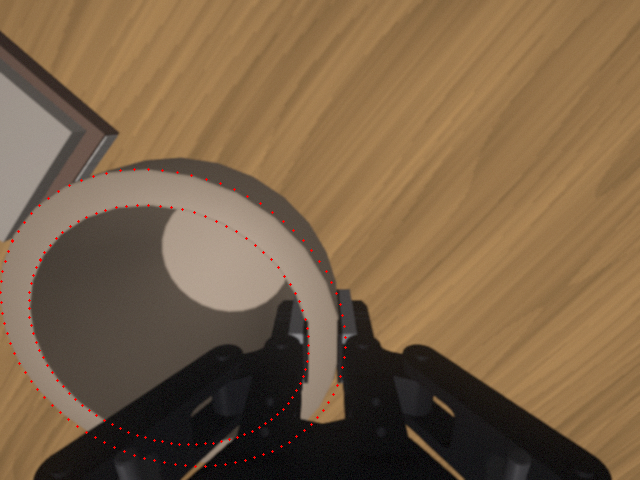

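The inner rim fits to 0.16 mm, giving an in-hand offset of -0.9 mm radial and -0.8 mm tangential. I'll compensate for it and nest.

Run:
```python
from h import *; from cell import *
place("M",(.5787,-.1783),.057,.15)
```

```text
near t 27.37 p [ 0.5201 -0.1602  0.1323] f [ 0.7 -0.1 -2.9] m [ 0.07  0.17 -0.03] w 0.133 g 105.7 q6 -16
contact dz=-0.0004 t 29.37 p [ 0.5201 -0.1602  0.1264] f [-2.2  2.2  4.8] m [ 0.62  1.12 -0.02] w 0.131 g 106.5 q6 -16
df [-2.9  2.3  7.7]
```

It made contact at the expected seated height. I release it and check.

Run:
```python
from h import *; from cell import *
let_go("M",.1)
c,t=look((.578,-.178),.155,.38,"M on L")
pick("S",zup=.08)
t=capture("top"); s=capture("side")
try: print(rim(t,project(t,[.578,-.178,.155]),.155,win=50))
except Exception as e: print(e)
v=inhand("S",.060)
cv2.imwrite("pics/S.png",np.vstack([np.hstack([cv2.resize(c["pixels"],(400,300)),cv2.resize(v,(400,300))]),np.hstack([cv2.resize(s["pixels"][90:315,200:500],(400,300)),cv2.resize(t["pixels"],(400,300))])]))
```

```text
released t 31.06 p [ 0.5195 -0.16    0.2247] f [ 0.4 -0.3 -0.6] m [ 0.   -0.02 -0.  ] w 1.001 g 0.0 q6 -16
M on L [(array([ 0.57793548, -0.17874947]), np.float64(0.06950826961971741), np.float64(9.132526300186593e-05), False), None] t 32.6
down t 35.25 p [ 0.3759 -0.3179  0.0635] f [ 0.2 -0.1  0.5] m [-0.   -0.03  0.05] w 0.998 g 0.0 q6 -18
closed t 35.93 p [ 0.3757 -0.3179  0.0634] f [-0.3  0.2  2.9] m [-0.05  0.27 -0.01] w 0.119 g 105.7 q6 -18
lift t 37.08 p [ 0.3751 -0.3174  0.1423] f [-0.3  0.7 -2.7] m [ 0.08  0.12 -0.  ] w 0.12 g 105.1 q6 -18
(array([ 0.57065755, -0.17442368]), np.float64(0.07497804400809026), np.float64(0.0002951935227480588), False)
S R 0.06 N 555 off(radial,tang) mm -0.15 1.5 med res mm 1.08
S R 0.047 N 281 off(radial,tang) mm -1.32 0.52 med res mm 0.16
```

View pics/S.png

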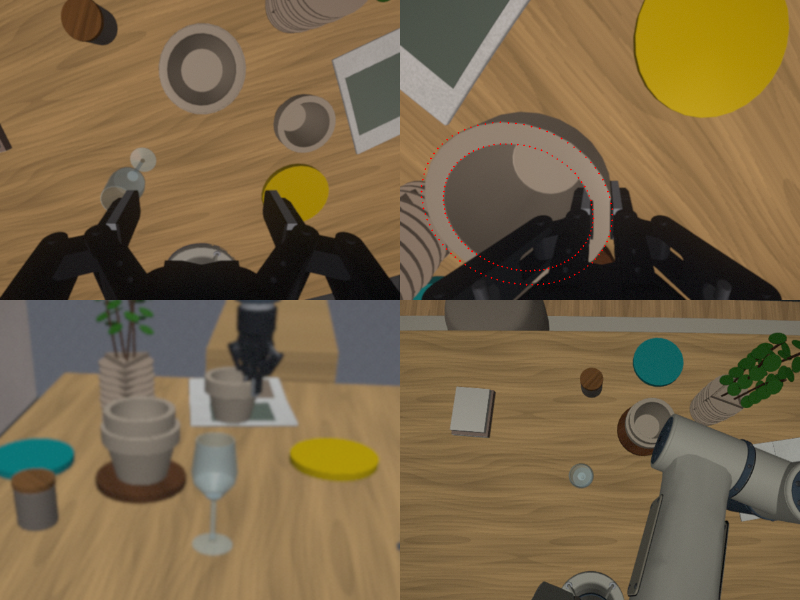

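The side view shows the medium seated level in the large, centred near (0.578,-0.179). The small one is in hand with an offset of -1.3 mm radial and +0.5 mm tangential. I nest it now.

Run:
```python
from h import *; from cell import *
place("S",(.5789,-.1797),.095,.175)
```

```text
near t 40.3 p [ 0.528  -0.1639  0.1644] f [-0.1  0.4 -2.6] m [-0.01  0.1   0.02] w 0.121 g 105.2 q6 -16
contact dz=-0.0004 t 42.3 p [ 0.5279 -0.1639  0.1584] f [-2.6  1.4  4.6] m [0.61 0.95 0.03] w 0.121 g 106.2 q6 -16
df [-2.5  1.1  7.1]
```

Run:
```python
from h import *; from cell import *
let_go("S",.1)
c,_=look((.578,-.178),.187,.4,"S")
p,R=tcp((.42,.30),.0); move_ptp(np.r_[p,.36],R)
t=capture("top"); s=capture("side"); print(get_obs()["t"])
cv2.imwrite("pics/end.png",np.hstack([cv2.resize(s["pixels"][130:270,220:420],(500,350),interpolation=cv2.INTER_CUBIC),cv2.resize(t["pixels"][80:320,270:470],(292,350))]))
```

```text
released t 44.0 p [ 0.5274 -0.1637  0.2567] f [-0.2 -0.4 -1.4] m [ 0.04 -0.04  0.02] w 1.005 g 0.0 q6 -16
S [(array([ 0.57803147, -0.17874901]), np.float64(0.06404397164256273), np.float64(7.15259981246109e-05), False), None] t 45.5333
47.425
```

View pics/end.png

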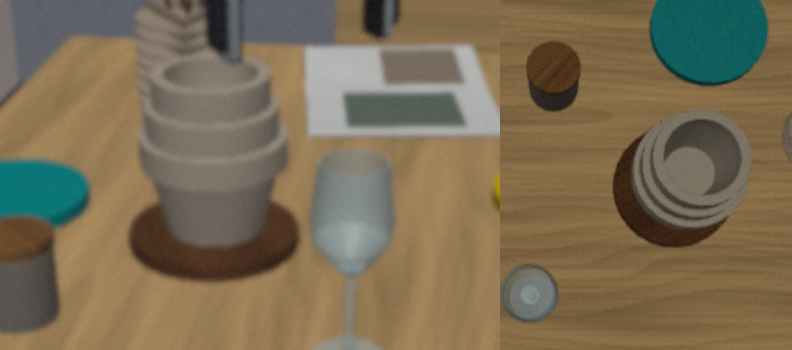

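The final picture shows three collars stacked level at crop (212,60–180), with the foot well inside the board. The glass and candle are where they were. I'm handing in.

```bash
python3 -c "
from cell import *
print(finish_job())"
```

```text
the job is handed in; nothing more can be done
None
```

The three planters are nested and level on the wooden board, each set down gently; the vase, glass, candle jar and books were never touched, and I handed the job in at about 47 s, with no verdict returned.

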